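# Put the rinse valve to flush past its lockout collar

### The job

Switch the rinse valve under the small bottle shelf over to flush: seen from its front, bring its lever from the right all the way to the left end of its travel. Half-way a stop in the gate bars the lever: only while the lever is up against that stop can the round lockout collar be pulled up along the shaft, and it must be kept up while the lever is pushed over the stop. Finish with the lever fully left, the collar let go and dropped home, and the timer, the dish and the cover-glass box standing where they were.

Things in the scene. Friction and masses are not known exactly. Their poses are not given: they have to be found in the camera images.
- valve: white valve console fixed to the counter, 127x190 mm; origin: on its underside, below the pivot; its front looks along own -x (to the right of the robot), y is left seen from the front. A bottle shelf 200 mm wide hangs over it, 255 to 267 mm up (bottles to 365), its front edge at own x = -0.038, only 17 mm behind the collar's middle: a gripper pointing straight down strikes it; come from the front tilted about 25 degrees.
- pivot (a point): the lever's pivot, 55 mm above the console's origin. Its axes: y to the left, z along the lever at mid travel (leaning 25 degrees from vertical out of the front), x the pivot axis, into the console and up. At lever angle q the lever points along (0, sin q, cos q) in these axes. The steel gate plate in front of the lever reaches 94 mm from the pivot.
- lever (a joint): lever angle, rad: 0 mid travel, negative right, positive left (seen from the front); starts near -0.4 (hold), hard limit +0.40 (flush). Stays where left; swings with 1.5 to 2.5 N at the collar. The gate's stop catches the collar's tooth at an angle set anew each time, between -0.22 and -0.02 and not reported: feel for it. Once over it the tooth can drop again 0.19 rad past that angle.
- collar (a joint): how far the collar is raised along the shaft, m: 0 home, 0.012 top; clears the stop above 0.007. A spring pulls it home, 4 N rising to 6.5 N. Right of the stop a rail above the tooth holds it down (2 mm play); the rail is open only over the last 0.06 rad (5 mm at the tooth) before the stop.
- collar_center (a point): middle of the collar's grip: a black ball 34 mm in diameter on the 10 mm shaft, 130 mm from the pivot when home; z axis along the shaft, outward. Below the ball is a dark sleeve, 17 mm thick, down to 78 mm from the pivot, with a tooth on its front. Pinch the ball from its left and right.
- lever_tip (a point): end of the black end cap on the lever (20 mm in diameter, 10 mm tall), 168 mm from the pivot: 38 mm beyond the middle of the collar when home.
- timer: bystander: grey upright timer, 32x66x55 mm, behind the console; origin at the centre of its underside.
- dish: bystander: round clear dish, 60 mm across, 15 mm tall, in front of the console on the left; origin at the centre of its underside.
- slide_tin: bystander: small square white cover-glass box, 31x31x18 mm, just in front of the console; origin at the centre of its underside.

How it is judged:
By the outcome, as a careful person would: the job done as asked, in the order asked, and still so for the second after the job is handed in, with the robot touching nothing.
It also fails if it takes over 58 s, if anything falls off the work surface, if the arm or the gripper's body presses on something with over 40 N, if the wrist force passes 120 N, or if a joint passes its speed limit or range.

### The arm

A 6-joint arm with a two-finger parallel gripper is mounted at the origin on the work surface; the furniture and walls round the work are solid. World frame = base frame: x ahead of the robot, y to its left, z up, the work surface at z = 0. Lengths are in m, angles in rad, forces in N, time in s.
With the tool pointing down it reaches from about 0.375 to 0.975 m from the base axis. Payload 3.8 kg.
Tool frame: the origin (TCP) lies where the fingers leave the gripper's body, on its centre line; the fingertips stand 73 mm ahead of it and the grasp point (between the pads) lies 54 mm ahead of it (nose_length is the distance from the TCP to the fingertips, in m); z points along the fingers, y is the line along which they close (so a half turn about z gives the same grasp; the last joint's range is limited). The gripper opens to 85 mm and grips with 20 to 120 N. Pads are 22 mm wide; open, the fingers measure 114 mm over their backs; the gripper's body (76 mm by 85 mm) begins 54 mm behind the grasp point. The pads swing forward as they close: fully open they stand 13 mm farther back than shut.
Start: joints at [-1.155, 0.264, 1.604, -0, 1.274, -0.037], TCP at [0.295, -0.607, 0.304] pointing down, gripper open.
Joint ranges: [-2.63, 2.63], [-0.94, 2.18], [0.31, 2.57], [-1.31, 4.45], [0, 2.66], [-2.55, 2.55]. Speed limits (rad/s): [2.57, 2.57, 3.14, 3.14, 3.14, 3.14].

### API

Orientations are given as a rotation vector (axis times angle).
In Python, from workcell import read_state, read_camera, calibration, finish_job, look_for, cut_out, tip_of, nose_length gives the robot as it stands.
- The arm moves only by the tool step_arm, never from a script. Its argument "targets" is a list of rows, each a list of 3 entries, a list of its own where there are three numbers: the turn, a rotation vector about the tool's x, y, z in rad, then the shift along the tool's x, y, z in mm, then the finger opening in mm, from 0 to 85.4. In form: [[[ax, ay, az], [x, y, z], grip], ...]. A call has 1 to 5 rows; each row shifts and turns the commanded pose from where the row before left it, along the tool's axes as they then stand; what a row does not reach is not made up. A row lasts 1/12 s, in which the tool goes at most 41.7 mm and 7.16 degrees, less where a joint would pass 70% of its speed; a pose out of reach is approached as far as the arm can. A call with a gripper value outside its range is refused whole. The fingers move at their own pace and stop on an object; "grip_force" is the grip in N (left out, the last holds). Time passes only in rows, so rows that do not move let the fingers close. It gives the time, the measured TCP pose, the force, the opening and the grip force at its end, in the units of the state.
- read_state(): the state, without advancing time (a new reading comes with each control period).
- read_camera(name): name is "scene" or "side" or "wrist"; returns the picture (480x640x3 uint8, red, green, blue); there is no depth.
- calibration(name): a dict with "camera_matrix" (3x3 intrinsics, pixels), "dist_coeffs" ([k1, k2, p1, p2, k3] as OpenCV has them; the pictures are not rectified), "R" (3x3) and "t" (3): a world point X has camera coordinates R X + t. Camera axes: x right, y down, z forward; pixel columns grow to the right and rows downward; lengths in m; the calibration is good to about 2 mm. A picture is of the moment at which its call begins: read the wrist's pose just before it. calibration takes no time and is no camera call; for the wrist camera it gives the pose at the moment of the call.
- finish_job(): hands the job in; it is judged then, once.
Trained networks look in the newest picture that a camera, given by its name, has taken for a name from the list of things; names that differ only in an ending like _2 or _b are one class to them, and where a whole thing is asked for, a point or a joint stands for the part that bears it (a point fixed in the world has none). Each returns a list of dicts, best first, with "score" (0 to 1); they miss things now and then, are a little off and sometimes report something else, mostly with a low value. They report only what shows in the picture. A call takes as long as a camera call.
- look_for(camera, query): "extent" ([left, top, right, bottom] in pixels, round what is visible of it).
- cut_out(camera, query): "region" (480x640 bool, what is visible of it) and "extent" ([left, top, right, bottom] in pixels, round what is visible of it).
- tip_of(camera, query): "at" ([row, column] in pixels: a listed point, or the origin of a listed thing).
The state is a dict: "time": time; "q": joint angles; "joint_vel": joint speeds; "joint_torque": joint torques, N m; "tool_pos": TCP position; "tcp_rot": TCP orientation; "wrist_force": force on the tool from outside, world axes, zero at the start; "torque": the same for the moment, N m; "width": opening from 0.0 (shut) to 1.0 (fully open); "grip_force": force on a finger pad.
Only numpy, scipy, OpenCV 4.12 (cv2) and the standard library are available. Lean on these libraries where they do the work, as an engineer would, in place of code of your own. Each camera call takes 0.05 s, during which the arm holds its last target. There are 200 camera calls.

## Working session

There is one attempt and no reset: what is moved stays moved. The work goes in short steps, Python scripts to look and compute and a tool call to move; the robot and the scene stay as the last step left them, time stands still between calls to the robot, and variables do not carry over. Pictures are saved under pics/ and viewed, at most 10 in all, crops included, and the job is handed in when it is done.

Besides the shell and the picture viewer there is one more tool, called after ">>>" as name(argument=value, ...), one argument or row to a line, values as JSON. step_arm: Moves the arm, as the interface text tells. Its arguments: {"type":"object","properties":{"targets":{"type":"array","items":{"type":"array"}},"grip_force":{"type":"number"}},"required":["targets"]}

```bash
mkdir -p pics; ls; cat > h.py <<'E'
import numpy as np, cv2
from scipy.spatial.transform import Rotation as R
from workcell import *
def ray(cal,at):
    K=np.array(cal["camera_matrix"]);d=np.array(cal["dist_coeffs"])
    p=cv2.undistortPoints(np.array([[[at[1],at[0]]]],float),K,d)[0,0]
    Rm=np.array(cal["R"]);t=np.array(cal["t"])
    v=Rm.T@np.array([p[0],p[1],1]);return -Rm.T@t,v/np.linalg.norm(v)
def tri(rs):
    A=0;b=0
    for o,v in rs:
        P=np.eye(3)-np.outer(v,v);A=A+P;b=b+P@o
    X=np.linalg.solve(A,b)
    return X,[np.linalg.norm((np.eye(3)-np.outer(v,v))@(X-o)) for o,v in rs]
def proj(cal,X):
    p,_=cv2.projectPoints(np.array(X,float).reshape(-1,3),cv2.Rodrigues(np.array(cal["R"]))[0],np.array(cal["t"],float),np.array(cal["camera_matrix"]),np.array(cal["dist_coeffs"]));return p[:,0]
def save(n,im): cv2.imwrite("pics/"+n,im[:,:,::-1])
E
python3 - <<'E'
from h import *
ims={}
for c in ("scene","side"):
    ims[c]=read_camera(c); save(c+"0.png",ims[c])
for q in ("valve","pivot","collar_center","lever_tip","timer","dish","slide_tin"):
    rs=[]
    for c in ("scene","side"):
        r=tip_of(c,q)
        if r: rs.append(ray(calibration(c),r[0]["at"])); print(q,c,np.round(r[0]["at"]),round(r[0]["score"],2))
    if len(rs)==2: X,e=tri(rs);print(np.round(X,4),np.round(e,4))
s=read_state();print(s["time"],s["tool_pos"],s["tcp_rot"],nose_length() if callable(nose_length) else nose_length)
E
```

```text
pics
valve scene [297. 321.] 0.87
valve side [302. 286.] 0.62
[ 0.4842 -0.1471  0.0029] [0.0014 0.0014]
pivot scene [279. 323.] 0.67
collar_center scene [251. 285.] 0.85
collar_center side [242. 307.] 0.91
[ 0.5314 -0.2008  0.1652] [0.0025 0.0025]
lever_tip scene [242. 274.] 0.91
lever_tip side [227. 317.] 0.86
[ 0.5496 -0.2117  0.2008] [0.0028 0.0028]
dish scene [279. 246.] 0.55
dish side [355. 268.] 0.78
[ 0.4792 -0.3009  0.0017] [0.0021 0.0021]
slide_tin scene [309. 242.] 0.52
slide_tin side [353. 312.] 0.63
[ 0.5491 -0.2832 -0.002 ] [0.0005 0.0005]
0.8 [ 0.29530226 -0.60699075  0.30392353] [3.06133908e+00 7.05174792e-01 4.11378173e-05] 0.0726
```

View pics/scene0.png

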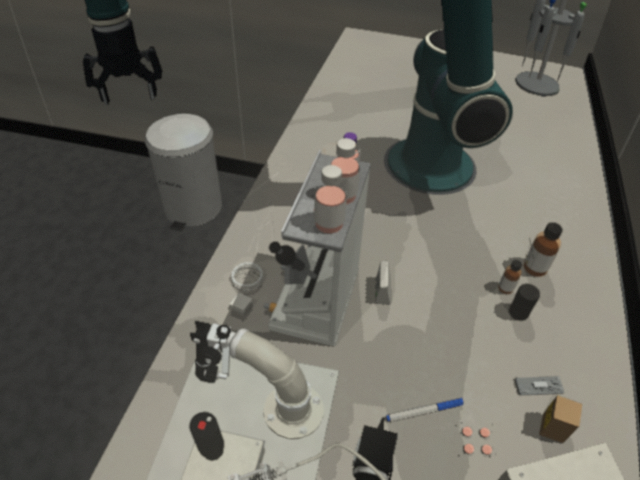

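View pics/side0.png

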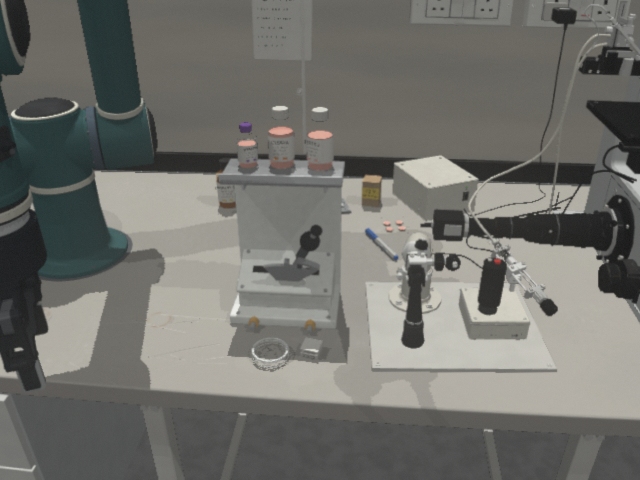

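The scene view shows the console around (320,280), its lever leaning right at (285,250), and another small arm at (220,340). In the side view the lever is at (312,240), the dish at (270,352) and the tin at (312,348). The valve origin, collar and tip agree with q≈-0.4 and a console yaw near 0. Next I'll locate the small arm and plan the approach.

```bash
cat >> h.py <<'E'
O=np.array([0.484,-0.147,0.0]);YAW=0.0
def frame():
    x=np.array([-np.sin(YAW),np.cos(YAW),0]);z=np.array([0,0,1.]);y=np.cross(z,x)
    a=np.radians(25);pz=-np.sin(a)*x+np.cos(a)*z;px=np.cos(a)*x+np.sin(a)*z
    return O+[0,0,.055],px,y,pz
def pose(q,r,tq=None,tilt=0):
    "TCP pose with grasp point at radius r on lever angle q; tool turned to angle tq"
    P,px,y,pz=frame();tq=q if tq is None else tq
    d=np.sin(tq)*y+np.cos(tq)*pz;g=P+r*(np.sin(q)*y+np.cos(q)*pz)
    M=np.c_[px,-np.cross(d,px)*-1*-1,-d]
    M[:,1]=np.cross(-d,px)
    return g+0.054*d,M
def rel(M0,p0,p,M):
    return R.from_matrix(M0.T@M).as_rotvec(),1000*M0.T@(p-p0)
def rows(p0,M0,p,M,n):
    "n equal rows: constant world interpolation"
    rv=R.from_matrix(M0.T@M).as_rotvec();out=[]
    pp,MM=p0,M0
    for i in range(1,n+1):
        Mi=M0@R.from_rotvec(rv*i/n).as_matrix();pi=p0+(p-p0)*i/n
        a,b=rel(MM,pp,pi,Mi);out.append((np.round(a,4).tolist(),np.round(b,1).tolist()));pp,MM=pi,Mi
    return out
def now():
    s=read_state();return np.array(s["tool_pos"]),R.from_rotvec(s["tcp_rot"]).as_matrix(),s
E
python3 - <<'E'
from h import *
cs,cd=calibration("scene"),calibration("side")
for n,a,b in (("smallarm head",(333,222),(243,421)),("grip tip",(376,207),(340,413)),("shelf front R",(245,326),(179,343)),("shelf front L",(157,322),(177,225)),("base front R",(340,330),(327,336)),("elbow",(340,245),(240,405))):
    X,e=tri([ray(cs,a),ray(cd,b)]);print(n,np.round(X,3),np.round(e,3))
p0,M0,s=now()
for tq in(-0.4,-0.2):
    p,M=pose(-0.4,0.22,tq);print(tq,p.round(3),M.round(3).tolist(),rel(M0,p0,p,M))
p,M=pose(-0.4,0.22,-0.3)
for r in rows(p0,M0,p,M,12):print(r)
# shelf edge check: predicted corners
P,px,y,pz=frame();x=np.array([0,1,0.])
for yy in(-.1,.1):
    Xw=O+(-.038)*x+yy*y+[0,0,.267];print(Xw.round(3),proj(cs,Xw).round(),proj(cd,Xw).round())
E
```

```text
smallarm head [ 0.717 -0.229  0.186] [0.001 0.001]
grip tip [ 0.714 -0.277  0.032] [0.001 0.001]
shelf front R [ 0.582 -0.122  0.249] [0.007 0.007]
shelf front L [ 0.398 -0.177  0.266] [0.001 0.001]
base front R [ 0.559 -0.12  -0.056] [0.023 0.023]
elbow [ 0.701 -0.198  0.169] [0.009 0.009]
-0.4 [ 0.591 -0.254  0.284] [[0.0, 0.921, -0.389], [0.906, 0.165, 0.389], [0.423, -0.353, -0.835]] (array([ 0.59665813,  0.16586271, -1.17167287]), array([ 420.20788895, -188.49723348,   20.18388919]))
-0.2 [ 0.58  -0.255  0.287] [[0.0, 0.98, -0.199], [0.906, 0.084, 0.414], [0.423, -0.18, -0.888]] (array([ 0.42044444,  0.27955781, -1.13928285]), array([ 410.35636424, -191.79236736,   17.29576322]))
([0.0424, 0.0186, -0.0964], [34.6, -15.8, 1.5])
([0.0424, 0.0186, -0.0964], [35.9, -12.3, 2.8])
([0.0424, 0.0186, -0.0964], [36.9, -8.7, 3.9])
([0.0424, 0.0186, -0.0964], [37.5, -4.9, 4.9])
([0.0424, 0.0186, -0.0964], [37.6, -1.1, 5.7])
([0.0424, 0.0186, -0.0964], [37.4, 2.8, 6.4])
([0.0424, 0.0186, -0.0964], [36.9, 6.7, 6.9])
([0.0424, 0.0186, -0.0964], [35.9, 10.5, 7.2])
([0.0424, 0.0186, -0.0964], [34.6, 14.2, 7.3])
([0.0424, 0.0186, -0.0964], [32.9, 17.8, 7.3])
([0.0424, 0.0186, -0.0964], [30.9, 21.1, 7.0])
([0.0424, 0.0186, -0.0964], [28.6, 24.3, 6.6])
[ 0.584 -0.185  0.267] [[281. 233.]] [[339. 181.]]
[ 0.384 -0.185  0.267] [[319. 151.]] [[215. 178.]]
```

>>> step_arm(
  targets=[
    [[0.042,0.019,-0.096],[34.6,-15.8,1.5],85],
    [[0.042,0.019,-0.096],[35.9,-12.3,2.8],85],
    [[0.042,0.019,-0.096],[36.9,-8.7,3.9],85],
    [[0.042,0.019,-0.096],[37.5,-4.9,4.9],85],
    [[0.042,0.019,-0.096],[37.6,-1.1,5.7],85],
  ],
)

```text
time: 1.22
tool_pos: [0.4171, -0.4591, 0.2967]
tcp_rot: [-2.6, -1.319, -0.067]
wrist_force: [0.3, 0.5, 0.8]
width: 0.996
grip_force: 0.0
```

>>> step_arm(
  targets=[
    [[0.042,0.019,-0.096],[37.4,2.8,6.4],85],
    [[0.042,0.019,-0.096],[36.9,6.7,6.9],85],
    [[0.042,0.019,-0.096],[35.9,10.5,7.2],85],
    [[0,0,0],[0,0,0],85],
  ],
)

```text
time: 1.55
tool_pos: [0.4933, -0.3673, 0.2909]
tcp_rot: [-2.266, -1.615, -0.104]
wrist_force: [0.1, 0.2, -0.2]
width: 0.997
grip_force: 0.0
```

```bash
python3 - <<'E'
from h import *
p,M,s=now();print(p.round(3),M.round(3).tolist(),np.round(s["wrist_force"],1))
c=calibration("wrist");im=read_camera("wrist");save("w1.png",im)
for q in("valve","pivot","collar_center","lever_tip"):
    r=tip_of("wrist",q)
    for k in r[:2]:print(q,np.round(k["at"],1),round(k["score"],2))
print([proj(c,x).round().tolist() for x in(pose(-.4,.13)[0],[.531,-.2,.165],[.5496,-.2117,.2])])
E
```

```text
[ 0.493 -0.367  0.291] [[0.346, 0.927, -0.144], [0.901, -0.285, 0.326], [0.261, -0.242, -0.934]] [ 0.1  0.2 -0.2]
valve [ 90.2 324.1] 0.8
pivot [ 63.7 309.1] 0.86
pivot [ 29.5 357.2] 0.56
lever_tip [  2.3 380.7] 0.94
lever_tip [ 27.7 359.9] 0.38
[[[398.0, -4.0]], [[350.0, 34.0]], [[382.0, 0.0]]]
```

View pics/w1.png

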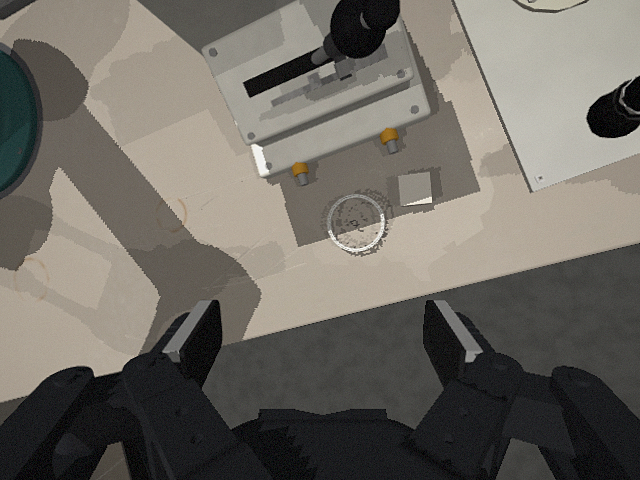

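The wrist view shows the ball at about (358,28), the end cap at (380,8), the base's front bottom corners at about (264,178) and (433,113), and the gate slot from (247,90) to (330,50).

```bash
python3 - <<'E'
from h import *
c=calibration("wrist");cs,cd=calibration("scene"),calibration("side")
def plane(at,z):
    o,v=ray(c,at);return o+v*(z-o[2])/v[2]
a,b=plane((178,264),0),plane((113,433),0);d=b-a
print("front corners",a.round(4),b.round(4),np.linalg.norm(d),"yaw",np.degrees(np.arctan2(d[1],d[0])))
for n,z,a,b in (("slot",.13,(90,247),(50,330)),("tophole",.05,(136,252),(73,405))):
    d=plane(b,z)-plane(a,z);print(n,np.degrees(np.arctan2(d[1],d[0])))
read_camera("wrist");print([ (np.round(k["at"]),round(k["score"],2)) for k in tip_of("wrist","collar_center")])
r=cut_out("wrist","collar_center");print([(x["extent"],x["score"]) for x in r])
for n,A,B,W in(("tip",(242,274),(227,317),(2.3,380.7)),("coll",(251,285),(242,307),(28,358)),("valve",(297,321),(302,286),(90.2,324.1))):
    X,e=tri([ray(cs,A),ray(cd,B),ray(c,W)]);print(n,X.round(4),np.round(e,4))
E
```

```text
front corners [ 0.3879 -0.2246  0.    ] [ 0.5831 -0.2247  0.    ] 0.19516046236508167 yaw -0.026355084288534263
slot 0.9935094807553093
tophole -0.5178472547167988
[(array([ 11., 359.]), 0.62)]
[([323.3, 0.1, 390.0, 67.8], 0.9)]
tip [ 0.5475 -0.2141  0.1985] [0.0036 0.0041 0.004 ]
coll [ 0.5319 -0.2022  0.1645] [0.004  0.0016 0.0032]
valve [ 0.484  -0.1517  0.0016] [0.0047 0.0028 0.0061]
```

```bash
sed -i 's/^O=.*;/O=np.array([0.483,-0.150,0.0]);/' h.py; python3 - <<'E'
from h import *
p0,M0,s=now();p,M=pose(-0.4,0.21)
for r in rows(p0,M0,p,M,5):print(r)
E
```

```text
([0.0548, 0.0107, -0.0787], [27.8, 11.7, 8.2])
([0.0548, 0.0107, -0.0787], [26.7, 14.2, 7.7])
([0.0548, 0.0107, -0.0787], [25.4, 16.7, 7.2])
([0.0548, 0.0107, -0.0787], [23.9, 19.0, 6.5])
([0.0548, 0.0107, -0.0787], [22.2, 21.1, 5.6])
```

>>> step_arm(
  targets=[
    [[0.0548,0.0107,-0.0787],[27.8,11.7,8.2],85],
    [[0.0548,0.0107,-0.0787],[26.7,14.2,7.7],85],
    [[0.0548,0.0107,-0.0787],[25.4,16.7,7.2],85],
    [[0.0548,0.0107,-0.0787],[23.9,19.0,6.5],85],
    [[0.0548,0.0107,-0.0787],[22.2,21.1,5.6],85],
  ],
)

```text
time: 2.37
tool_pos: [0.5866, -0.2516, 0.2754]
tcp_rot: [-1.721, -1.891, -0.034]
wrist_force: [0.7, 0.7, -0.2]
width: 0.995
grip_force: 0.0
```

>>> step_arm(
  targets=[
    [[0,0,0],[0,0,0],75],
  ],
)

```text
time: 2.45
tool_pos: [0.5891, -0.2473, 0.2729]
tcp_rot: [-1.714, -1.893, -0.036]
wrist_force: [-0.6, -0.3, -0.5]
width: 0.889
grip_force: 0.0
```

```bash
python3 - <<'E'
from h import *
p,M,s=now();pt,Mt=pose(-.4,.21);print(p.round(4),(p-pt).round(4),R.from_matrix(M.T@Mt).as_rotvec().round(4),np.round(s["wrist_force"],1),s["width"])
c=calibration("wrist");im=read_camera("wrist");save("w2.png",im)
cs,cd=calibration("scene"),calibration("side")
for q,r,A,B in(("collar_center",.13,(251,285),(242,307)),("lever_tip",.168,(242,274),(227,317))):
    rr=tip_of("wrist",q)
    g=pose(-.4,r)[0]-.054*(-pose(-.4,r)[1][:,2])
    print(q,[(np.round(k["at"],1),round(k["score"],2)) for k in rr[:2]],"pred",proj(c,g).round(1),g.round(4))
    if rr:
        X,e=tri([ray(cs,A),ray(cd,B),ray(c,rr[0]["at"])]);print(X.round(4),np.round(e,4))
        o,v=ray(c,rr[0]["at"]);P,px,y,pz=frame()
        # intersect with lever plane
        t=np.dot(P-o,px)/np.dot(v,px);X=o+v*t-P;print("lever-plane q,r",np.arctan2(X@y,X@pz),np.hypot(X@y,X@pz))
r=cut_out("wrist","collar_center");print([(x["extent"],x["score"]) for x in r[:2]])
E
```

```text
[ 0.5891 -0.2473  0.2729] [ 0.0033  0.0054 -0.0025] [-0.0046 -0.0027  0.0089] [-0.6 -0.3 -0.5] 0.8886337783345474
collar_center [(array([259. , 319.5]), 0.96)] pred [[314.  264.9]] [ 0.5336 -0.2006  0.1635]
[ 0.5334 -0.1984  0.1645] [0.0043 0.002  0.0039]
lever-plane q,r -0.42761731489431415 0.11941819463643351
lever_tip [(array([285.6, 312.1]), 0.88)] pred [[312.1 291.9]] [ 0.5484 -0.2154  0.1952]
[ 0.5494 -0.2119  0.2004] [0.003  0.0026 0.0005]
lever-plane q,r -0.39863633777536395 0.160352657876793
[([292.6, 227.6, 347.1, 281.0], 0.8), ([292.2, 213.5, 348.2, 304.7], 0.49)]
```

View pics/w2.png

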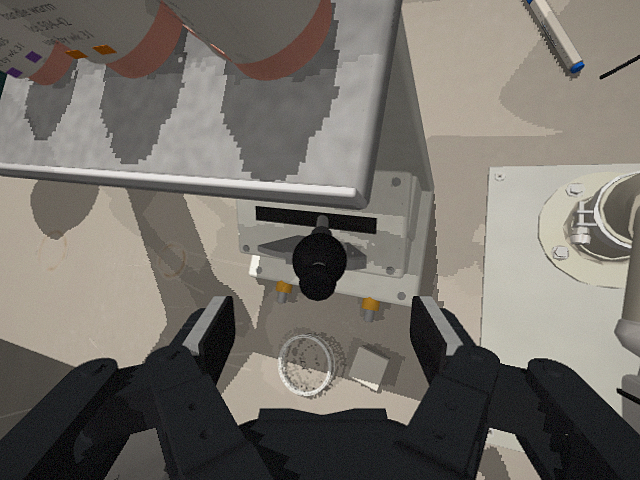

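```bash
sed -i 's/^O=.*;/O=np.array([0.4845,-0.147,0.0]);/' h.py; python3 - <<'E'
from h import *
p0,M0,s=now();p1,M1=pose(-0.4,0.20);p,M=pose(-0.4,0.129)
for r in rows(p0,M0,p1,M1,1)+rows(p1,M1,p,M,3):print(r)
E
```

```text
([-0.0004, 0.0005, 0.0004], [2.5, 1.8, 10.4])
([0.0, 0.0, 0.0], [0.0, 0.0, 23.7])
([0.0, 0.0, 0.0], [-0.0, -0.0, 23.7])
([0.0, 0.0, 0.0], [0.0, 0.0, 23.7])
```

>>> step_arm(
  targets=[
    [[0,0,0],[2.5,1.8,10.4],75],
    [[0,0,0],[0,0,23.7],75],
    [[0,0,0],[0,0,23.7],75],
    [[0,0,0],[0,0,23.7],75],
    [[0,0,0],[0,0,0],75],
  ],
  grip_force=30,
)

```text
time: 3.07
tool_pos: [0.5519, -0.2156, 0.2036]
tcp_rot: [-1.721, -1.882, -0.032]
wrist_force: [-0.5, 0.5, -1.4]
width: 0.877
grip_force: 0.0
```

```bash
python3 - <<'E'
from h import *
im=read_camera("wrist");p,M,s=now();pt,Mt=pose(-.4,.129);print((p-pt).round(4),np.round(s["wrist_force"],1),s["width"])
c=calibration("wrist");save("w3.png",im)
g=p+.054*M[:,2]
print("grasp pt",g.round(4),proj(c,g).round(1))
rr=tip_of("wrist","collar_center");print([(np.round(k["at"],1),round(k["score"],2)) for k in rr[:2]])
print([(x["extent"],x["score"]) for x in cut_out("wrist","collar_center")[:2]])
E
```

```text
[-0.0023  0.0017 -0.0021] [ 0.4  1.1 -0. ] 0.8772493601046147
grasp pt [ 0.5321 -0.1954  0.1608] [[320.3 325.4]]
[]
[]
```

View pics/w3.png

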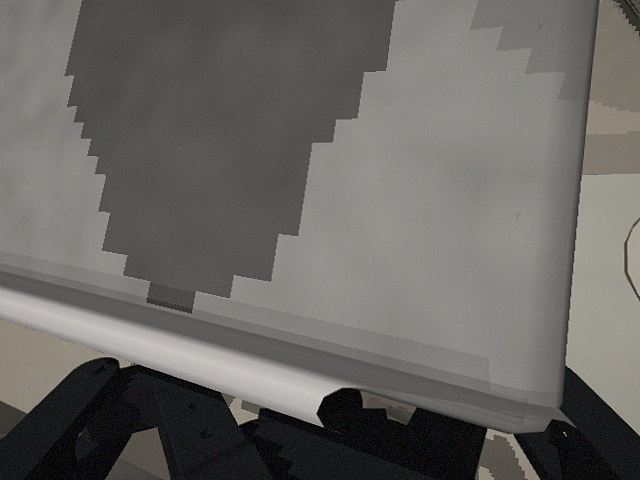

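The shelf edge fills the wrist view, and the end cap shows near (340,405), between the fingers. I'll check the cap's offset against prediction.

```bash
python3 - <<'E'
from h import *
p,M,s=now();pt,Mt=pose(-.4,.129);print("err tool",(1000*M.T@(pt-p)).round(1),R.from_matrix(M.T@Mt).as_rotvec().round(4),np.round(s["wrist_force"],1))
c=calibration("wrist")
Pv,px,y,pz=frame();d=-Mt[:,2]
for r in(.158,.168):
    for k in(0,.01,-.01): print(r,k,proj(c,Pv+r*d+k*px).round())
ims=[]
for n,cc,rr in(("scene",(200,160),(250,200)),("side",(230,150),(240,180))):
    im=read_camera(n);ims.append(cv2.resize(im[rr[1]-20:rr[1]+130,cc[0]:cc[0]+150],(400,400),interpolation=cv2.INTER_CUBIC))
save("c1.png",np.hstack(ims))
E
```

```text
err tool [-0.6 -0.1  0.7] [0.0004 0.0003 0.0012] [0.4 0.6 0.2]
0.158 0 [[320. 373.]]
0.158 0.01 [[319. 347.]]
0.158 -0.01 [[320. 399.]]
0.168 0 [[319. 396.]]
0.168 0.01 [[319. 367.]]
0.168 -0.01 [[319. 423.]]
```

View pics/c1.png

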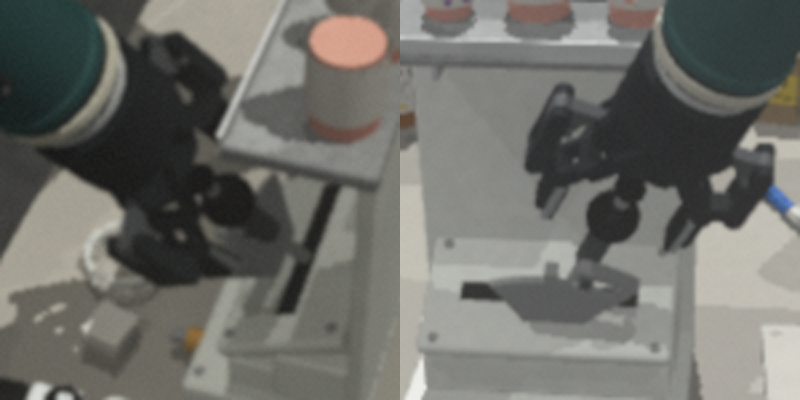

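```bash
python3 - <<'E'
from h import *
p,M,s=now();g=p+.054*M[:,2]
for n,o,ball in(("scene",(200,180),(285.5,254.2)),("side",(230,160),(309.5,240.6))):
    c=calibration(n)
    print(n,"ball",ball,"grasp",proj(c,g).round(1),"J per 10mm tool x,y,z",[(proj(c,g+.01*M[:,i])-proj(c,g)).round(1).tolist() for i in range(3)])
    for k in(-1,1): print("tip in crop",((proj(c,p+.06*M[:,2]+k*.037*M[:,1])-o)*2.667).round())
X,e=tri([ray(calibration("scene"),(254.2,285.5)),ray(calibration("side"),(240.6,309.5))]);print(X.round(4),e,"tool axes mm",(1000*M.T@(X-g)).round(1))
E
```

```text
scene ball (285.5, 254.2) grasp [[285.1 255.1]] J per 10mm tool x,y,z [[[5.2, -0.5]], [[-0.8, 5.7]], [[3.1, 2.2]]]
tip in crop [[239. 149.]]
tip in crop [[224. 261.]]
side ball (309.5, 240.6) grasp [[309.  240.7]] J per 10mm tool x,y,z [[[0.5, -4.9]], [[5.7, 1.6]], [[-2.0, 3.1]]]
tip in crop [[151. 205.]]
tip in crop [[263. 236.]]
[ 0.5363 -0.1971  0.1652] [np.float64(0.001094699580045177), np.float64(0.0010946995800452156)] tool axes mm [ 0.6 -0.3 -0.7]
```

The ball is within 1 mm of the grasp point, so I'll close.

>>> step_arm(
  targets=[
    [[0,0,0],[0,0,0],60],
    [[0,0,0],[0,0,0],28],
    [[0,0,0],[0,0,0],28],
    [[0,0,0],[0,0,0],28],
    [[0,0,0],[0,0,0],28],
  ],
  grip_force=40,
)

```text
time: 3.73
tool_pos: [0.5567, -0.2175, 0.2082]
tcp_rot: [-1.725, -1.892, -0.034]
wrist_force: [0.4, -1.0, 3.6]
width: 0.37
grip_force: 39.3
```

>>> step_arm(
  targets=[
    [[0,0,0],[0,0,0],28],
    [[0,0,0],[0,0,0],28],
  ],
)

```text
time: 3.9
tool_pos: [0.5567, -0.2174, 0.2082]
tcp_rot: [-1.724, -1.892, -0.034]
wrist_force: [1.7, -2.4, 3.9]
width: 0.375
grip_force: 39.5
```

>>> step_arm(
  targets=[
    [[-0.04,0,0],[0,-7.3,0.15],28],
    [[-0.04,0,0],[0,-7.3,0.15],28],
    [[-0.03,0,0],[0,-5.5,0.1],28],
    [[0,0,0],[0,0,0],28],
  ],
)

```text
time: 4.23
tool_pos: [0.5368, -0.2204, 0.2144]
tcp_rot: [-1.799, -1.921, -0.143]
wrist_force: [2.1, -2.0, 2.5]
width: 0.372
grip_force: 40.6
```

>>> step_arm(
  targets=[
    [[-0.015,0,0],[0,-2.75,0],28],
    [[0,0,0],[0,0,0],28],
  ],
)

```text
time: 4.4
tool_pos: [0.5348, -0.2206, 0.2149]
tcp_rot: [-1.807, -1.925, -0.156]
wrist_force: [2.4, -3.2, 4.6]
width: 0.373
grip_force: 40.7
```

>>> step_arm(
  targets=[
    [[-0.015,0,0],[0,-2.75,0],28],
    [[0,0,0],[0,0,0],28],
  ],
)

```text
time: 4.57
tool_pos: [0.5323, -0.2209, 0.2155]
tcp_rot: [-1.816, -1.929, -0.171]
wrist_force: [2.5, -2.6, 5.0]
width: 0.374
grip_force: 40.8
```

```bash
cat >> h.py <<'E'
def lev():
    p,M,s=now();P,px,y,pz=frame();v=p-P
    print("t %.2f q_tcp %.3f q_tool %.3f r %.1f off %.1f"%(s["time"],np.arctan2(v@y,v@pz),np.arctan2(-M[:,2]@y,-M[:,2]@pz),1000*np.hypot(v@y,v@pz),1000*v@px),"F tool",(M.T@np.array(s["wrist_force"])).round(1),"grip",round(s["grip_force"],1),"w %.1f"%(85.4*s["width"]))
E
python3 -c "
from h import *
lev()"
```

```text
t 4.57 q_tcp -0.264 q_tool -0.260 r 183.1 off 0.8 F tool [-0.3  0.9 -6.1] grip 40.8 w 32.0
```

>>> step_arm(
  targets=[
    [[-0.015,0,0],[0,-2.75,-0.4],28],
    [[0,0,0],[0,0,0],28],
  ],
)

```text
time: 4.73
tool_pos: [0.5296, -0.2212, 0.2161]
tcp_rot: [-1.825, -1.932, -0.186]
wrist_force: [2.4, -2.4, 3.7]
width: 0.375
grip_force: 40.7
```

>>> step_arm(
  targets=[
    [[-0.015,0,0],[0,-2.75,0],28],
    [[0,0,0],[0,0,0],28],
  ],
)

```text
time: 4.9
tool_pos: [0.5269, -0.2215, 0.2167]
tcp_rot: [-1.835, -1.936, -0.201]
wrist_force: [3.4, -3.0, 4.7]
width: 0.376
grip_force: 40.7
```

>>> step_arm(
  targets=[
    [[-0.015,0,0],[0,-2.75,0],28],
    [[0,0,0],[0,0,0],28],
  ],
)

```text
time: 5.07
tool_pos: [0.5242, -0.2218, 0.2172]
tcp_rot: [-1.845, -1.939, -0.216]
wrist_force: [4.0, -2.3, 3.8]
width: 0.371
grip_force: 40.7
```

```bash
python3 -c "
from h import *
lev()"
```

```text
t 5.07 q_tcp -0.218 q_tool -0.215 r 183.0 off 0.8 F tool [-0.5  2.9 -5.2] grip 40.7 w 31.7
```

>>> step_arm(
  targets=[
    [[-0.012,0,0],[0,-2.2,0],28],
    [[0,0,0],[0,0,0],28],
  ],
)

```text
time: 5.23
tool_pos: [0.5228, -0.2219, 0.2175]
tcp_rot: [-1.854, -1.943, -0.23]
wrist_force: [6.9, -2.9, 1.6]
width: 0.376
grip_force: 40.6
```

>>> step_arm(
  targets=[
    [[-0.012,0,0],[0,-2.2,0],28],
    [[0,0,0],[0,0,0],28],
  ],
)

```text
time: 5.4
tool_pos: [0.5216, -0.2219, 0.2177]
tcp_rot: [-1.862, -1.947, -0.244]
wrist_force: [10.5, -1.6, 0.5]
width: 0.372
grip_force: 40.6
```

```bash
python3 -c "
from h import *
lev()"
```

```text
t 5.40 q_tcp -0.204 q_tool -0.187 r 183.0 off 0.9 F tool [-1.2 10.1 -3. ] grip 40.6 w 31.7
```

The lever has met the stop at q≈-0.21, with the force rising to 10 N. I'll ease the push a little and raise the collar.

>>> step_arm(
  targets=[
    [[0.008,0,0],[0,1.5,0],28],
    [[0,0,0],[0,0,-4],28],
    [[0,0,0],[0,0,0],28],
  ],
  grip_force=60,
)

```text
time: 5.65
tool_pos: [0.5228, -0.2227, 0.219]
tcp_rot: [-1.854, -1.942, -0.233]
wrist_force: [7.8, 1.5, -5.1]
width: 0.369
grip_force: 61.0
```

```bash
python3 -c "
from h import *
lev()"
```

```text
t 5.65 q_tcp -0.209 q_tool -0.199 r 184.6 off 0.7 F tool [-0.9  8.6  3.6] grip 61.0 w 31.5
```

>>> step_arm(
  targets=[
    [[0,0,0],[0,0,-3.5],28],
    [[0,0,0],[0,0,-3.5],28],
    [[0,0,0],[0,0,0],28],
  ],
)

```text
time: 5.9
tool_pos: [0.5229, -0.2252, 0.2244]
tcp_rot: [-1.852, -1.94, -0.23]
wrist_force: [2.8, 0.5, -7.5]
width: 0.365
grip_force: 61.0
```

```bash
python3 - <<'E'
from h import *
lev()
ims=[]
for n,cc,rr in(("scene",200,180),("side",230,160)):
    im=read_camera(n);ims.append(cv2.resize(im[rr:rr+150,cc:cc+150],(400,400),interpolation=cv2.INTER_CUBIC))
save("c2.png",np.hstack(ims))
E
```

```text
t 5.90 q_tcp -0.203 q_tool -0.203 r 190.5 off 0.7 F tool [-2.7  4.1  6.3] grip 61.0 w 31.2
```

View pics/c2.png

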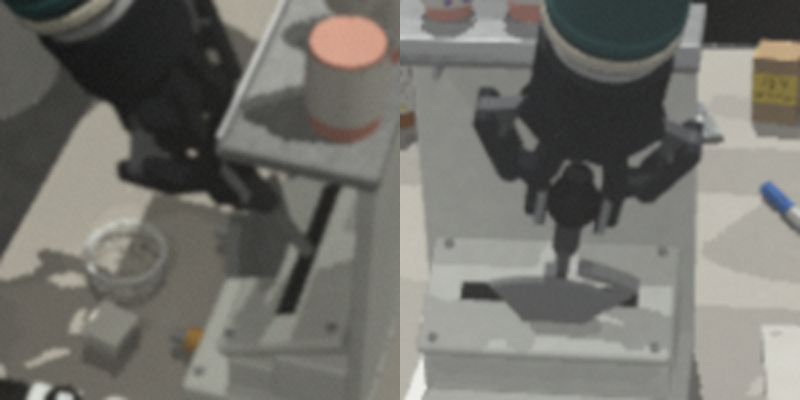

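In the side crop, the ball (572,195) is gripped and raised, and the sleeve and tooth sit above the gate plate. The collar is up only about 8 mm because of arm compliance, so I'll raise it a little more.

>>> step_arm(
  targets=[
    [[0,0,0],[0,0,-2.5],28],
    [[0,0,0],[0,0,0],28],
    [[0,0,0],[0,0,0],28],
  ],
)

```text
time: 6.25
tool_pos: [0.5233, -0.2271, 0.2288]
tcp_rot: [-1.853, -1.941, -0.23]
wrist_force: [1.8, 1.7, -10.6]
width: 0.364
grip_force: 60.7
```

```bash
python3 -c "
from h import *
lev()"
```

```text
t 6.25 q_tcp -0.200 q_tool -0.202 r 195.3 off 0.8 F tool [-3.   3.8  9.8] grip 60.7 w 31.1
```

>>> step_arm(
  targets=[
    [[-0.015,0,0],[0,-2.9,1.0],28],
    [[-0.015,0,0],[0,-2.9,0],28],
    [[0,0,0],[0,0,0],28],
  ],
)

```text
time: 6.5
tool_pos: [0.5171, -0.2276, 0.2297]
tcp_rot: [-1.874, -1.949, -0.263]
wrist_force: [1.6, 0.8, -10.7]
width: 0.365
grip_force: 60.7
```

```bash
python3 -c "
from h import *
lev()"
```

```text
t 6.50 q_tcp -0.168 q_tool -0.169 r 195.2 off 0.8 F tool [-3.8  3.3  9.6] grip 60.7 w 31.1
```

Past the stop, with the tangential force low. I'll continue left.

>>> step_arm(
  targets=[
    [[-0.04,0,0],[0,-7.8,0.8],28],
    [[-0.04,0,0],[0,-7.8,0.16],28],
    [[-0.04,0,0],[0,-7.8,0.16],28],
    [[-0.04,0,0],[0,-7.8,0.16],28],
    [[-0.04,0,0],[0,-7.8,0.16],28],
  ],
)

```text
time: 6.92
tool_pos: [0.4785, -0.2285, 0.2317]
tcp_rot: [-1.997, -1.987, -0.474]
wrist_force: [3.8, 1.4, -10.8]
width: 0.368
grip_force: 60.7
```

```bash
python3 -c "
from h import *
lev()"
```

```text
t 6.92 q_tcp 0.031 q_tool 0.032 r 194.7 off 0.8 F tool [-3.3  3.4 10.5] grip 60.7 w 31.4
```

>>> step_arm(
  targets=[
    [[-0.04,0,0],[0,-7.8,0.16],28],
    [[-0.04,0,0],[0,-7.8,0.16],28],
    [[-0.04,0,0],[0,-7.8,0.16],28],
    [[-0.04,0,0],[0,-7.8,0.16],28],
    [[0,0,0],[0,0,0],28],
  ],
)

```text
time: 7.33
tool_pos: [0.4463, -0.2269, 0.2281]
tcp_rot: [-2.091, -2.004, -0.651]
wrist_force: [7.6, 3.4, -15.6]
width: 0.362
grip_force: 60.8
```

```bash
python3 -c "
from h import *
lev()"
```

```text
t 7.33 q_tcp 0.198 q_tool 0.192 r 194.4 off 0.7 F tool [-3.5  4.5 16.8] grip 60.8 w 31.0
```

>>> step_arm(
  targets=[
    [[-0.04,0,0],[0,-7.7,1.5],28],
    [[-0.04,0,0],[0,-7.7,1.5],28],
    [[-0.04,0,0],[0,-7.7,0.7],28],
    [[-0.04,0,0],[0,-7.7,0.7],28],
    [[0,0,0],[0,0,0],28],
  ],
)

```text
time: 7.75
tool_pos: [0.4182, -0.2222, 0.2179]
tcp_rot: [-2.177, -2.013, -0.836]
wrist_force: [2.6, -1.2, -6.7]
width: 0.365
grip_force: 62.7
```

```bash
python3 -c "
from h import *
lev()"
```

```text
t 7.75 q_tcp 0.354 q_tool 0.351 r 191.2 off 0.7 F tool [-4.   0.6  6.1] grip 62.7 w 31.2
```

Next, 0.05 rad more in small steps until the end stop pushes back.

>>> step_arm(
  targets=[
    [[-0.02,0,0],[0,-3.8,0],28],
    [[-0.015,0,0],[0,-2.9,0],28],
    [[0,0,0],[0,0,0],28],
  ],
)

```text
time: 8.0
tool_pos: [0.4129, -0.2213, 0.2158]
tcp_rot: [-2.193, -2.015, -0.879]
wrist_force: [2.9, -0.6, -5.8]
width: 0.363
grip_force: 62.7
```

>>> step_arm(
  targets=[
    [[-0.015,0,0],[0,-2.9,0],28],
    [[0,0,0],[0,0,0],28],
  ],
)

```text
time: 8.17
tool_pos: [0.4114, -0.2212, 0.2156]
tcp_rot: [-2.202, -2.016, -0.9]
wrist_force: [7.0, -0.6, -4.6]
width: 0.367
grip_force: 62.6
```

```bash
python3 -c "
from h import *
lev()"
```

```text
t 8.17 q_tcp 0.392 q_tool 0.403 r 191.5 off 0.6 F tool [-2.5  5.   6.3] grip 62.6 w 31.3
```

>>> step_arm(
  targets=[
    [[0,0,0],[0,-2.0,0],28],
    [[0,0,0],[0,-1.5,0],28],
    [[0,0,0],[0,0,0],28],
  ],
)

```text
time: 8.42
tool_pos: [0.4103, -0.2217, 0.2164]
tcp_rot: [-2.205, -2.017, -0.904]
wrist_force: [12.5, -1.2, -1.7]
width: 0.367
grip_force: 62.7
```

```bash
python3 -c "
from h import *
lev()"
```

```text
t 8.42 q_tcp 0.395 q_tool 0.408 r 192.7 off 0.6 F tool [-1.9 11.1  5.9] grip 62.7 w 31.4
```

>>> step_arm(
  targets=[
    [[0,0,0],[0,0,3],28],
    [[0,0,0],[0,0,3],28],
    [[0,0,0],[0,0,2],28],
    [[0,0,0],[0,0,0],28],
  ],
)

```text
time: 8.75
tool_pos: [0.4136, -0.2184, 0.2097]
tcp_rot: [-2.204, -2.018, -0.904]
wrist_force: [12.3, -0.6, -0.9]
width: 0.365
grip_force: 62.8
```

```bash
python3 -c "
from h import *
lev()"
```

```text
t 8.75 q_tcp 0.395 q_tool 0.407 r 184.6 off 0.6 F tool [-1.  11.1  5.4] grip 62.8 w 31.1
```

The lever is held at its end (11 N, q≈0.395). I'll lower the rest and open.

>>> step_arm(
  targets=[
    [[0,0,0],[0,0,1.5],28],
    [[0,0,0],[0,1.0,0],28],
    [[0,0,0],[0,0,0],45],
    [[0,0,0],[0,0,0],65],
    [[0,0,0],[0,0,0],75],
  ],
)

```text
time: 9.17
tool_pos: [0.4119, -0.2165, 0.2065]
tcp_rot: [-2.199, -2.016, -0.897]
wrist_force: [-0.7, 0.3, -0.7]
width: 0.776
grip_force: 0.0
```

>>> step_arm(
  targets=[
    [[0,0,0],[0,0,0],75],
    [[0,0,0],[0,0,0],75],
    [[0,0,0],[0,0,0],75],
  ],
)

```text
time: 9.42
tool_pos: [0.4116, -0.2165, 0.2058]
tcp_rot: [-2.2, -2.015, -0.896]
wrist_force: [0.2, -0.5, 0.1]
width: 0.879
grip_force: 0.0
```

```bash
python3 -c "
from h import *
lev()"
```

```text
t 9.42 q_tcp 0.414 q_tool 0.400 r 181.4 off 0.8 F tool [-0.4  0.3 -0.2] grip 0.0 w 75.1
```

>>> step_arm(
  targets=[
    [[0,0,0],[0,0,-15],75],
    [[0,0,0],[0,0,-25],75],
    [[0,0,0],[0,0,-30],75],
    [[0,0,0],[-10,0,-30],75],
    [[0,0,0],[-30,0,-10],75],
  ],
)

```text
time: 9.83
tool_pos: [0.3693, -0.2968, 0.2861]
tcp_rot: [-2.201, -2.024, -0.898]
wrist_force: [1.5, -0.3, 0.3]
width: 0.879
grip_force: 0.0
```

>>> step_arm(
  targets=[
    [[0,0,0],[-35,0,0],75],
    [[0,0,0],[-35,0,0],75],
    [[0,0,0],[0,0,0],75],
    [[0,0,0],[0,0,0],75],
  ],
)

```text
time: 10.17
tool_pos: [0.3687, -0.3599, 0.2495]
tcp_rot: [-2.2, -2.01, -0.897]
wrist_force: [0.6, 1.6, 0.2]
width: 0.877
grip_force: 0.0
```

```bash
python3 - <<'E'
from h import *
lev()
cs={c:calibration(c) for c in("scene","side","wrist")};ims=[]
for c in cs:
    im=read_camera(c)
    ims.append(cv2.resize(im if c=="wrist" else im[180:380,200:400],(265,400) if 0 else (400,300) if c=="wrist" else (300,300),interpolation=cv2.INTER_AREA))
save("c3.png",np.hstack([ims[1],ims[2]]))
P,px,y,pz=frame()
for q in("collar_center","lever_tip","dish","slide_tin","timer"):
    rs=[]
    for c in cs:
        r=tip_of(c,q)
        if r and r[0]["score"]>.4: rs.append(ray(cs[c],r[0]["at"]));print(q,c,np.round(r[0]["at"]),round(r[0]["score"],2))
    if len(rs)>1:
        X,e=tri(rs);v=X-P;print(q,X.round(4),np.round(e,4),"q %.3f r %.4f"%(np.arctan2(v@y,v@pz),np.hypot(v@y,v@pz)))
E
```

```text
t 10.17 q_tcp 0.410 q_tool 0.399 r 290.4 off -110.8 F tool [1.5 0.4 0.7] grip 0.0 w 74.9
collar_center side [236. 248.] 0.61
collar_center wrist [ 73. 329.] 0.66
collar_center [ 0.4338 -0.2016  0.1687] [0.0013 0.0013] q 0.382 r 0.1359
lever_tip scene [192. 298.] 0.67
lever_tip side [226. 235.] 0.73
lever_tip wrist [ 60. 331.] 0.96
lever_tip [ 0.4185 -0.214   0.1963] [0.0018 0.0014 0.0022] q 0.400 r 0.1697
dish scene [278. 246.] 0.53
dish side [226. 237.] 0.66
dish [ 0.4963 -0.25    0.1628] [0.0834 0.0834] q -0.083 r 0.1417
slide_tin scene [307. 245.] 0.54
slide_tin side [353. 312.] 0.73
slide_tin wrist [238. 374.] 0.6
slide_tin [ 0.5448 -0.283  -0.0034] [0.0028 0.0027 0.0027] q -1.495 r 0.0605
timer scene [291. 382.] 0.87
```

View pics/c3.png

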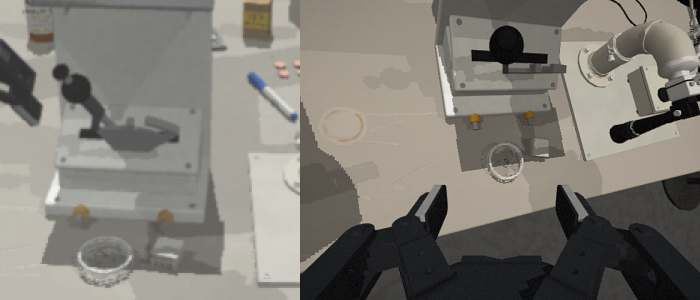

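```bash
python3 - <<'E'
from h import *
c=calibration("side");im=read_camera("side");P,px,y,pz=frame()
x0,y0,w,S=220,205,80,7
crop=cv2.resize(im[y0:y0+w,x0:x0+w],(w*S,w*S),interpolation=cv2.INTER_CUBIC)
d=np.sin(.4)*y+np.cos(.4)*pz
for r,col in((.13,(255,0,0)),(.142,(0,255,0)),(.163,(255,255,0)),(.168,(255,255,0))):
    u=(proj(c,P+r*d)[0]-[x0,y0]+.5)*S
    print(r,u.round());cv2.circle(crop,tuple(int(k) for k in u),4,col,-1)
    if r<.15: cv2.circle(crop,tuple(int(k) for k in u),int(.017*S*np.linalg.norm(proj(c,P+.13*d)-proj(c,P+.12*d))/.01*1.06),col,1)
save("c4.png",crop)
E
```

```text
0.13 [200. 239.]
0.142 [174. 211.]
0.163 [127. 161.]
0.168 [116. 149.]
```

View pics/c4.png

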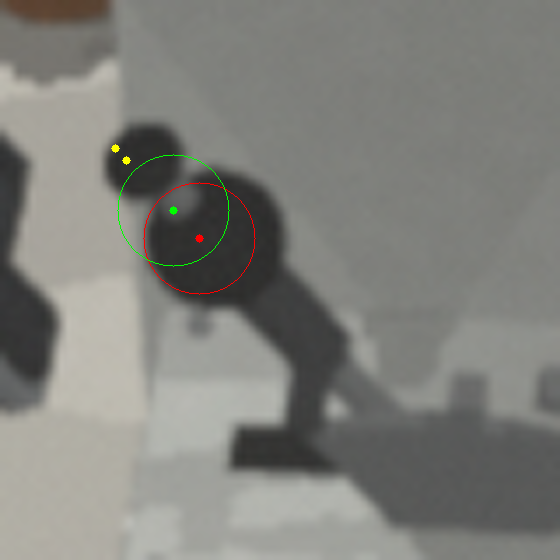

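The crop shows the ball at (217,238) and the cap at (144,161). Their spacing is 106 px against 107 px predicted for a collar that is home, and their direction matches q=0.40. I also felt the hard end stop at 11 N. The tin is where it was in all views and the dish in the scene view; the side network's dish hit was a false match.

```bash
python3 -c "
from workcell import *
print(finish_job())"
```

```text
the job is handed in; nothing more can be done
None
```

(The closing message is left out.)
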